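# Preset a thermostatic mixing valve in the bench vice

## Robot

A 6-joint arm with a two-finger parallel gripper is mounted at the origin on the work surface. World frame = base frame: x ahead of the robot, y to its left, z up, the work surface at z = 0. Lengths are in m, angles in rad, forces in N, time in s.
With the tool pointing down it reaches from about 0.225 to 0.875 m from the base axis. Payload 3.4 kg.
Tool frame: the origin (TCP) lies at the very end of the fingers, on their centre line; the grasp point (between the pads) lies 19 mm behind it; z points along the fingers, y is the line along which they close (so a half turn about z gives the same grasp; the last joint's range is limited). The gripper opens to 85 mm and grips with 20 to 120 N. Pads are 22 mm wide; open, the fingers measure 114 mm over their backs; the gripper's body (76 mm by 85 mm) begins 54 mm behind the grasp point. The pads swing forward as they close: fully open they stand 13 mm farther back than shut.
Start: joints at [-1.434, 0.276, 1.505, -0, 1.361, -0.121], TCP at [0.147, -0.556, 0.231] pointing down, gripper open.
Joint ranges: [-2.89, 2.89], [-0.75, 2.08], [0.22, 2.7], [-1.18, 4.32], [0.11, 2.71], [-2.7, 2.7]. Speed limits (rad/s): [2.57, 2.57, 3.14, 3.14, 3.14, 3.14].

## Interface

Orientations are given as a unit quaternion [w, x, y, z].
In Python, from rig import manip, get_image, camera_info gives the robot as it stands. The module is installed in compiled form; this text tells all that it offers.
- The arm moves only by the shell command python3 -m crank 'ROWS' [FORCE]. ROWS is a JSON object of lists of equal length, an entry for each row: "translation": the shift along the tool's x, y, z in mm, a list of three; "roll": the turn about the tool's z in rad; "fingers": the opening, from 0 (shut) to 1 (fully open). A call has 1 to 8 rows; each row shifts and turns the commanded pose from where the row before left it, along the tool's axes as they then stand; what a row does not reach is not made up. A row lasts 1/10 s, in which the tool goes at most 50 mm and 8.59 degrees, less where a joint would pass 70% of its speed; a pose out of reach is approached as far as the arm can. A call is refused whole if a number of a shift passes 50 or a number of a turn 0.15, either way. A call with a gripper value outside its range is refused whole. The fingers move at their own pace and stop on an object; FORCE is the grip in N (left out, the last holds). Time passes only in rows, so rows that do not move let the fingers close. It gives the time, the measured TCP pose, the force, the opening and the grip force at its end, in the units of the state.
- manip.get_state(): the state, without advancing time (a new reading comes with each control period).
- get_image(name): name is "scene" or "top" or "wrist"; returns the picture (480x640x3 uint8, blue, green, red); there is no depth.
- camera_info(name): a dict with "mtx" (3x3 intrinsics, pixels), "D" ([k1, k2, p1, p2, k3] as OpenCV has them; the pictures are not rectified), "rvec" (rotation vector, rad) and "tvec" (3), from world to camera coordinates, as OpenCV has them. Camera axes: x right, y down, z forward; pixel columns grow to the right and rows downward; lengths in m; the calibration is good to about 2 mm. A picture is of the moment at which its call begins: read the wrist's pose just before it. camera_info takes no time and is no camera call; for the wrist camera it gives the pose at the moment of the call.
- manip.sign_off(): hands the job in; it is judged then, once.
The state is a dict: "clock": time; "qpos": joint angles; "qd": joint speeds; "effort": joint torques, N m; "position": TCP position; "ee_rot": TCP orientation; "contact_force": force on the tool from outside, world axes, zero at the start; "moment": the same for the moment, N m; "width": finger opening in m; "gripper_force": force on a finger pad.
Only numpy, scipy, OpenCV 4.12 (cv2) and the standard library are available. Lean on these libraries where they do the work, as an engineer would, in place of code of your own. Each camera call takes 0.05 s, during which the arm holds its last target. There are 200 camera calls.

## Task

Preset the mixing valve for dispatch: stand it upright on the bed of the bench vice (lower it there, do not drop it), its spanner flats facing the jaws so that its ports lie along them, and slide the vice's jaw up until the valve is clamped between both pads. Then take the valve's dial and turn it clockwise until its white pointer stands at the one long mark of the scale; leave the valve clamped and upright, and the other fittings where they are.

Things in the scene. Friction and masses are not known exactly. Their poses are not given: they have to be found in the camera images.
- valve: Mixing valve, loose, upright on the bench: 148 mm long, 101.5 high with its dial, about 0.6 kg. Origin: centre of its underside, under the dial's axis; z up, x along the ports, y across the spanner flats. Brass outlet foot 54 (x) by 44 (y), 34 high, flats facing +y and -y. Ports level along x at height 55: white socket to x = +78, brass union nut to x = -70, both about 40 across, undersides 34 high.
- valve_grip (a point): Centre of the valve's square white body, 55 mm above its underside, on the dial's axis; axes as the valve's. The body is 60 x 60 mm, from 34 to 76 mm above the underside, and can be gripped from above across y (60 mm), with the dial between the fingers.
- dial (a joint): Angle of the valve's dial, rad; grows clockwise seen from above, 0 to 4.36. The pointer's direction in the valve's frame is 195 deg minus this angle (counted from the valve's x towards its y). It points at the long mark at 2.618 (150 deg). It starts 0.9 to 2.3 rad short of the mark, turns stiffly (0.06 N m) and stays where it is left.
- dial_grip (a point): Point on the dial's axis in the middle of its grip bar, 91.5 mm above the valve's underside. Bar 40 mm long, 14 wide, 19 high (83 to 101.5 mm above the underside), on a round skirt 43 mm across, 6 high; pinch the bar from above across its 14 mm. Axes turn with the dial: x along the bar towards the pointer end, z up.
- dial_pointer (a point): Tip of the pointer: the end of the dial's bar that carries a white line, 20 mm out from the axis, at the bar's top. Same axes as dial_grip.
- scale_mark (a point): Outer end of the scale's one long, broad black mark (16 x 4 mm) on the top of the valve's body, at the corner between its +x and +y, 39 mm from the dial's axis; the scale's other marks are thin 5 mm ticks every 30 deg. Axes as the valve's.
- vice: Grey quick-slide vice bolted to the bench, 235 mm long along y (from y = -145 to +90), 100 wide (150 over its 12 mm high bolting ears). Origin on the bench; z up, y the sliding direction towards the fixed jaw, x along the jaw faces. The fixed pad's face is at y = +55 mm; the moving pad's at y = -55 mm + slide_jaw. The steel bed, 46 mm wide, is 30 mm above the bench.
- vice_bed (a point): Point on the bed's surface above the vice's origin, 55 mm from the fixed pad's face. Axes as the vice's.
- slide_jaw (a joint): Travel of the sliding jaw, m: 0 fully open (110 mm between the pads), 0.070 shut furthest (40 mm). With the valve's 44 mm flats between the pads it stops at about 0.066. A brake and a closing spring make it self-holding: it takes about 4 N to push shut (3 to 8 N more to push the valve along the bed) and 24 N to pull open, stays where it is left, and keeps a grip of about 10 N on the valve.
- jaw_lug (a point): Centre of the top of the upright push lug on the sliding jaw: 36 mm wide (vice x), 14 mm thick (vice y), 97 mm above the bench; 62 mm behind the moving pad's face. The lug can be pinched from above or pushed; it is free for its upper 45 mm. Axes as the vice's.
- fixed_pad (a point): Middle of the face of the fixed jaw's grey soft pad, 90 mm wide and 30 high (bed to 60 mm above the bench). Axes as the vice's; the face looks to -y.
- moving_pad (a point): Middle of the face of the sliding jaw's grey soft pad, 90 mm wide, its top 59 mm above the bench. Axes as the vice's; the face looks to +y.
- tee: Bystander: plain white pipe tee lying on the bench, 120 mm long along x, branch reaching 66 mm to +y, 62 mm high. Origin: on the bench under the middle of its run.
- ball_valve: Bystander: white ball valve 122 mm long along x, with a flat black lever handle on top reaching 85 mm to +x, 83 mm high. Origin: centre of its underside.
- coupling: Bystander: plain white coupling, a tube 62 mm across and 62 mm high, standing. Origin: centre of its underside.
- elbow: Bystander: white elbow lying on the bench, arms reaching 64 mm to its +x and +y, 56 mm high. Origin: on the bench under the corner.
- union: Bystander: white pipe union standing on the bench, 72 mm across its collar, 72 mm high. Origin: centre of its underside.
Mind the look-alikes: they are no part of the job. What is shaped like the valve but purple is not meant.

How it is judged:
By the outcome, as a careful person would: the job done as asked, in the order asked, and still so for the second after the job is handed in, with the robot touching nothing.
It also fails if it takes over 72 s, if anything falls off the work surface, if the arm or the gripper's body presses on something with over 40 N, if the wrist force passes 120 N, or if a joint passes its speed limit or range.

## Working session

There is one attempt and no reset: what is moved stays moved. The work goes in short steps, Python scripts to look and compute and a shell command to move; the robot and the scene stay as the last step left them, time stands still between calls to the robot, and variables do not carry over. Pictures are saved under pics/ and viewed, at most 10 in all, crops included, and the job is handed in when it is done.

```bash
mkdir -p pics; cat > h.py <<'E'
import numpy as np, cv2
from rig import manip, get_image, camera_info
def ray(ci,px):
    u=cv2.undistortPoints(np.array([[px]],float),np.array(ci['mtx'],float),np.array(ci['D'],float))[0,0]
    R,_=cv2.Rodrigues(np.array(ci['rvec'],float)); t=np.array(ci['tvec'],float).ravel()
    return -R.T@t, R.T@np.array([u[0],u[1],1.])
def onz(ci,px,z):
    c,d=ray(ci,px); return c+d*(z-c[2])/d[2]
def proj(ci,p):
    return cv2.projectPoints(np.array(p,float).reshape(-1,3),np.array(ci['rvec'],float),np.array(ci['tvec'],float),np.array(ci['mtx'],float),np.array(ci['D'],float))[0].reshape(-1,2)
E
python3 - <<'E'
from h import *
for n in ('top','scene'):
    cv2.imwrite(f'pics/{n}0.png',get_image(n))
    ci=camera_info(n); print(n,ray(ci,(320,240)))
s=manip.get_state();print(s)
E
```

```text
top (array([0.34955556, 0.02340308, 1.14694786]), array([ 0.14038625, -0.02427306, -0.98980532]))
scene (array([ 0.92167478, -0.39545543,  1.03429946]), array([-0.39284103,  0.34292991, -0.85332829]))
{'clock': 0.1, 'qpos': array([-1.43398257e+00,  2.76509729e-01,  1.50600206e+00, -1.55616028e-05,
        1.36068423e+00, -1.20996582e-01]), 'qd': array([-0.00023058, -0.00237931, -0.00337289, -0.00163904, -0.00129424,
       -0.00056491]), 'effort': array([ 3.51362587e-04, -4.17702556e+01, -2.46404260e+01, -2.69588882e-04,
        5.82995461e-03, -1.61296214e-05]), 'position': array([ 0.14653163, -0.55553485,  0.23054055]), 'ee_rot': array([-8.01598523e-04,  9.91702699e-01,  1.28550048e-01, -1.39482619e-05]), 'contact_force': array([ 0.78887603,  0.23225173, -0.54397207]), 'moment': array([ 0.00248967, -0.04403171, -0.0156387 ]), 'gripper_force': 0.0, 'width': 0.08531092064659761}
```

View pics/top0.png

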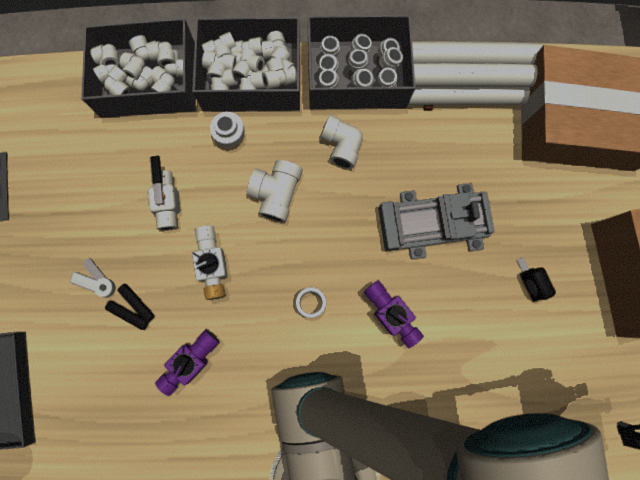

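View pics/scene0.png

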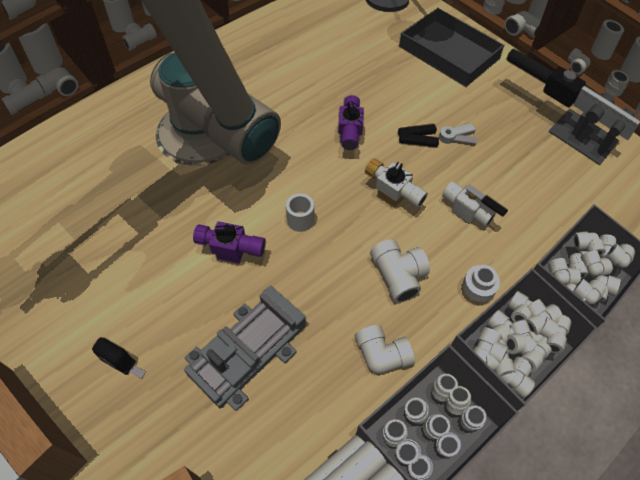

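The top view shows the valve at about (208,262), with its socket up and nut down. The vice is at (437,222), fixed jaw on the left and lug on the right (475,213). I'll zoom in on both.

```bash
python3 - <<'E'
from h import *
im=cv2.imread('pics/top0.png')
a=cv2.resize(im[215:310,170:250],None,fx=5,fy=5,interpolation=cv2.INTER_CUBIC)
b=cv2.resize(im[175:270,370:502],None,fx=3,fy=3,interpolation=cv2.INTER_CUBIC)
c=np.zeros((475,796,3),np.uint8);c[:,:400]=a;c[:285,400:]=b
cv2.imwrite('pics/z.png',c)
E
```

```text
(no output)
```

View pics/z.png

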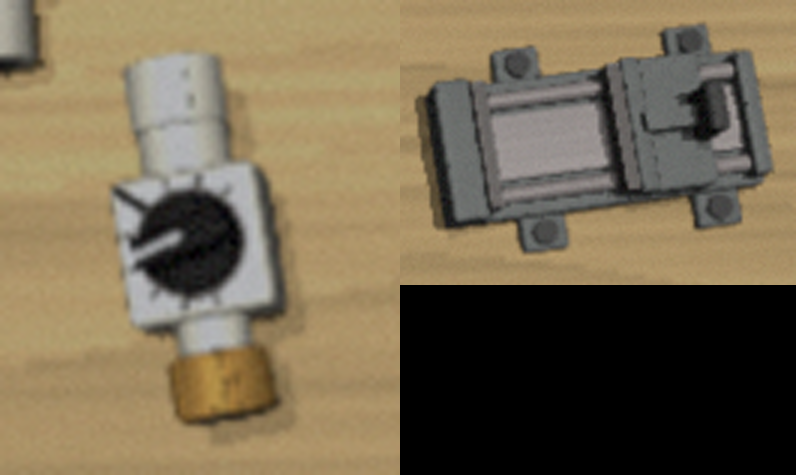

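Zoom: the dial centre is at crop (188,242) and the long mark at the upper-left corner. The white pointer is towards lower-left. In the vice part, the fixed pad is at crop x≈490 and the lug at ≈(708,105).

```bash
python3 - <<'E'
from h import *
ci=camera_info('top')
V=lambda x,y,z:onz(ci,(x/5+170-.4,y/5+215-.4),z)
W=lambda x,y,z:onz(ci,((x-400)/3+370-.33,y/3+175-.33),z)
cs=np.array([V(113,190,.076),V(258,168,.076),V(275,308,.076),V(135,330,.076)])
print(cs,cs.mean(0),'dial',V(188,242,.085))
ends=V(172,60,.06),V(224,415,.06);print(ends)
d=ends[0]-ends[1];print('yaw',np.degrees(np.arctan2(d[1],d[0])))
for p in [(483,82,.06),(497,205,.06),(517,65,.018),(690,40,.018),(545,232,.018),(719,208,.018),(708,105,.097)]: print(p,W(*p))
w=camera_info('wrist');s=manip.get_state();print(ray(w,(320,240)),s['position'],w['mtx'])
E
```

```text
[[0.48232814 0.25589444 0.076     ]
 [0.48981029 0.19700377 0.076     ]
 [0.43305535 0.19041187 0.076     ]
 [0.4255536  0.24687751 0.076     ]] [0.45768685 0.2225469  0.076     ] dial [0.45956408 0.22372031 0.085     ]
(array([0.53769944, 0.23512443, 0.06      ]), array([0.39136518, 0.21396398, 0.06      ]))
yaw 8.228137780805907
(483, 82, 0.06) [ 0.57970765 -0.16691126  0.06      ]
(497, 205, 0.06) [ 0.49317091 -0.17233551  0.06      ]
(517, 65, 0.018) [ 0.60065674 -0.19976664  0.018     ]
(690, 40, 0.018) [ 0.61695986 -0.32919659  0.018     ]
(545, 232, 0.018) [ 0.47838208 -0.21355608  0.018     ]
(719, 208, 0.018) [ 0.49236856 -0.34197331  0.018     ]
(708, 105, 0.097) [ 0.5529018 -0.313775   0.097    ]
(array([ 0.21542454, -0.53853407,  0.37196584]), array([-0.26659997, -0.07154709, -0.9611787 ])) [ 0.14653163 -0.55553485  0.23054055] [[385.05634964   0.         319.31457926]
 [  0.         385.05634964 242.87760981]
 [  0.           0.           1.        ]]
```

```bash
python3 -m crank '{"translation":[[0,0,0],[42,-27,0],[42,-27,0],[42,-27,0],[42,-27,0],[42,-27,0],[42,-27,0],[42,-27,0]],"roll":[0.136,0,0,0,0,0,0,0],"fingers":[1,1,1,1,1,1,1,1]}' 60
python3 - <<'E'
from h import *
import json
ci=camera_info('wrist'); im=get_image('wrist')
cv2.imwrite('pics/w1.png',im); json.dump({k:np.array(v).tolist() for k,v in ci.items()},open('w1.json','w'))
E
```

```text
clock: 0.9
position: [0.4166, -0.331, 0.2311]
ee_rot: [-0.0, 0.998, 0.061, -0.0]
contact_force: [1.3, -1.0, -0.6]
width: 0.0862
gripper_force: 0.0
```

View pics/w1.png

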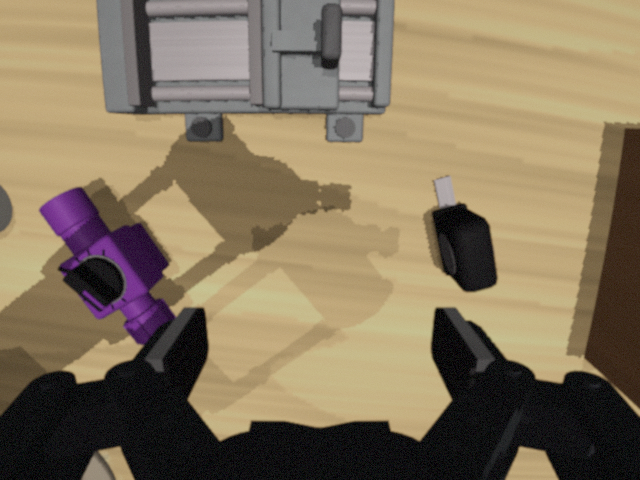

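The wrist view shows the vice at the top edge: fixed pad face x≈133–152, moving pad x≈250–262, lug top near (331,30), bolts (203,127) and (345,127).

```bash
python3 - <<'E'
from h import *
import json
ci=json.load(open('w1.json'))
for p in [(203,127,.018),(345,127,.018),(133,103,.06),(136,10,.06),(250,105,.059),(262,105,.059),(331,30,.097),(105,110,.03),(385,112,.03)]: print(p,onz(ci,p[:2],p[2]))
E
```

```text
(203, 127, 0.018) [ 0.47795421 -0.22009157  0.018     ]
(345, 127, 0.018) [ 0.49261766 -0.34606081  0.018     ]
(133, 103, 0.06) [ 0.49180691 -0.17540916  0.06      ]
(136, 10, 0.06) [ 0.56040028 -0.17568036  0.06      ]
(250, 105, 0.059) [ 0.49973805 -0.2678987   0.059     ]
(262, 105, 0.059) [ 0.50078505 -0.27720295  0.059     ]
(331, 30, 0.097) [ 0.55207858 -0.32346325  0.097     ]
(105, 110, 0.03) [ 0.48408772 -0.1358639   0.03      ]
(385, 112, 0.03) [ 0.50911969 -0.37745988  0.03      ]
```

```bash
python3 -m crank '{"translation":[[10,-48,0],[10,-48,0],[10,-48,0],[10,-48,0],[10,-48,0],[10,-48,0],[10,-48,0],[10,-48,0]],"roll":[0,0,0,0,0,0,0,0],"fingers":[1,1,1,1,1,1,1,1]}'
```

```text
clock: 1.75
position: [0.4478, 0.0599, 0.2312]
ee_rot: [0.0, 0.998, 0.061, 0.0]
contact_force: [1.2, 0.4, 0.4]
width: 0.0855
gripper_force: 0.0
```

```bash
python3 -m crank '{"translation":[[8,-40,0],[8,-40,0],[7,-40,0],[7,-40,0],[0,0,0]],"roll":[0,0,0,0,0],"fingers":[1,1,1,1,1]}'
python3 - <<'E'
from h import *
import json
ci=camera_info('wrist'); im=get_image('wrist')
cv2.imwrite('pics/w2.png',im); json.dump({k:np.array(v).tolist() for k,v in ci.items()},open('w2.json','w'))
E
```

```text
clock: 2.25
position: [0.4584, 0.2248, 0.2308]
ee_rot: [-0.001, 0.998, 0.063, -0.0]
contact_force: [0.4, -0.6, 0.5]
width: 0.0852
gripper_force: 0.0
```

View pics/w2.png

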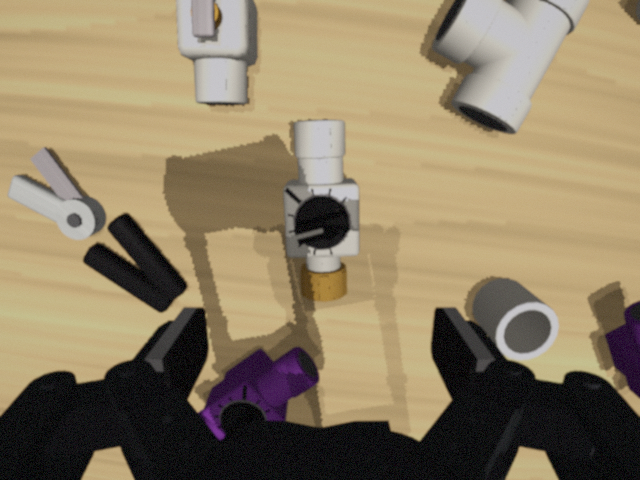

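The valve is centred at about (322,220), nearly aligned with the tool. Body top corners are about (285,181),(357,181),(358,255),(286,256), and the pointer tip is (297,238).

```bash
python3 - <<'E'
from h import *
import json
ci=json.load(open('w2.json'))
c=np.array([onz(ci,p,.076) for p in [(285,181),(357,181),(358,255),(286,256)]]);print(c.round(4),c.mean(0))
a,b=onz(ci,(319,122),.065),onz(ci,(324,297),.065);d=a-b;print('yaw',np.degrees(np.arctan2(d[1],d[0])),np.linalg.norm(d))
e=c[0]+c[1]-c[2]-c[3];print('yaw',np.degrees(np.arctan2(e[1],e[0])))
dc=onz(ci,(322,221),.083);print('dial',dc)
t=onz(ci,(297,238),.1015)-onz(ci,(322,230),.1015); print('ptr',np.degrees(np.arctan2(t[1],t[0])))
E
```

```text
[[0.4881 0.2542 0.076 ]
 [0.4951 0.1993 0.076 ]
 [0.4361 0.1894 0.076 ]
 [0.4279 0.2471 0.076 ]] [0.46180889 0.22250411 0.076     ]
yaw 8.975267343533044 0.1458119907043923
yaw 8.109377154259867
dial [0.46205802 0.22218191 0.083     ]
ptr 115.59010983239573
```

```bash
python3 -m crank '{"translation":[[3,3,40],[0,0,45],[0,0,45],[0,0,36],[0,0,25],[0,0,0],[0,0,0],[0,0,0]],"roll":[-0.015,0,0,0,0,0,0,0],"fingers":[1,1,1,1,1,1,0.4,0.4]}' 60
python3 -m crank '{"translation":[[0,0,0],[0,0,0],[0,0,0],[0,0,0]],"roll":[0,0,0,0],"fingers":[0.4,0.4,0.4,0.4]}' 60
```

```text
clock: 3.1
position: [0.4637, 0.2191, 0.0424]
ee_rot: [-0.002, 0.998, 0.067, 0.002]
contact_force: [-4.1, 0.4, 40.2]
width: 0.0593
gripper_force: 53.5
clock: 3.5
position: [0.4638, 0.2188, 0.0425]
ee_rot: [-0.001, 0.998, 0.068, 0.003]
contact_force: [-0.3, 2.9, 6.8]
width: 0.0589
gripper_force: 67.1
```

```bash
python3 -m crank '{"translation":[[0,0,-15],[0,0,-35],[0,0,-45],[0,0,-45],[0,15,0],[3,30,0],[3,40,0],[3,40,0]],"roll":[0,0,0,0,0,0,0,0],"fingers":[0.4,0.4,0.4,0.4,0.4,0.4,0.4,0.4]}'
python3 -m crank '{"translation":[[2,45,0],[2,45,0],[2,45,0],[2,45,0],[2,40,0],[2,35,0],[0,20,0],[0,0,0]],"roll":[0.026,0,0,0,0,0,0,0],"fingers":[0.4,0.4,0.4,0.4,0.4,0.4,0.4,0.4]}'
python3 - <<'E'
from h import *
import json
s=manip.get_state();print(s['contact_force'],s['qpos'])
ci=camera_info('wrist'); im=get_image('wrist')
cv2.imwrite('pics/w3.png',im); json.dump({k:np.array(v).tolist() for k,v in ci.items()},open('w3.json','w'))
E
```

```text
clock: 4.3
position: [0.4859, 0.0933, 0.1784]
ee_rot: [0.001, 0.998, 0.069, -0.002]
contact_force: [0.6, -0.3, -6.0]
width: 0.0587
gripper_force: 67.8
clock: 5.1
position: [0.5298, -0.1801, 0.1779]
ee_rot: [0.001, 0.999, 0.054, -0.002]
contact_force: [0.7, 0.5, -7.0]
width: 0.059
gripper_force: 67.9
[ 0.71741501  0.50249063 -6.98087344] [-0.45010175  0.28967612  1.62234544 -0.0032595   1.23257575  1.0142779 ]
```

View pics/w3.png

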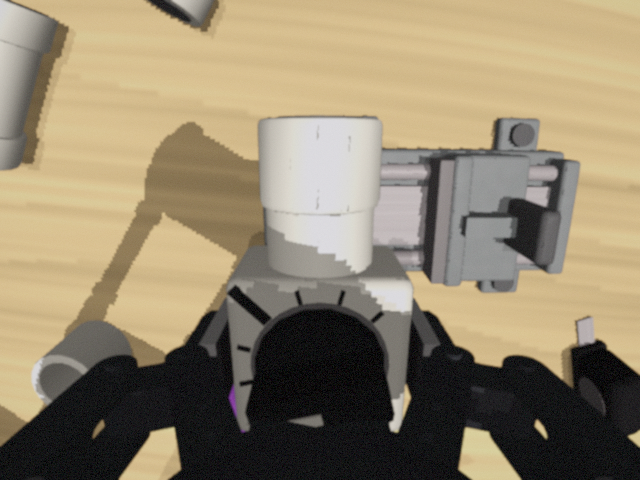

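The valve is held straight. The moving jaw's pad front edge runs about (440,160)–(428,280), and the lug top is at about (546,235).

```bash
python3 - <<'E'
from h import *
import json
ci=json.load(open('w3.json'))
for p in [(440,160,.059),(428,280,.059),(546,235,.097),(522,134,.018),(390,150,.03),(565,152,.03)]: print(p,onz(ci,p[:2],p[2]).round(4))
# valve yaw in hand, z at underside .1355
zz=.1784-.0425
a=[onz(ci,p,zz+.076) for p in [(229,287),(410,285)]];d=a[0]-a[1];print(a,np.degrees(np.arctan2(d[1],d[0]))-90)
# mark proj
E
```

```text
(440, 160, 0.059) [ 0.59   -0.2565  0.059 ]
(428, 280, 0.059) [ 0.504  -0.2644  0.059 ]
(546, 235, 0.097) [ 0.555  -0.3197  0.097 ]
(522, 134, 0.018) [ 0.616  -0.3305  0.018 ]
(390, 150, 0.03) [ 0.5916 -0.2273  0.03  ]
(565, 152, 0.03) [ 0.607  -0.3618  0.03  ]
[array([ 0.55246247, -0.15136748,  0.2119    ]), array([ 0.55895062, -0.2057195 ,  0.2119    ])] 6.807334814314785
```

```bash
python3 -m crank '{"translation":[[11,18,0],[0,0,20],[0,0,30],[0,0,25],[0,0,15],[0,0,5],[0,0,0]],"roll":[0,0,0,0,0,0,0],"fingers":[0.4,0.4,0.4,0.4,0.4,0.4,0.4]}'
python3 - <<'E'
from h import *
s=manip.get_state();print(s['contact_force'],s['position'])
im=get_image('scene');cv2.imwrite('pics/s4.png',cv2.resize(im[240:440,150:350],None,fx=3,fy=3,interpolation=cv2.INTER_CUBIC))
E
```

```text
clock: 5.85
position: [0.5446, -0.194, 0.0992]
ee_rot: [0.003, 0.998, 0.057, 0.003]
contact_force: [-19.5, 2.2, 73.6]
width: 0.0591
gripper_force: 100.4
[-19.51275317   2.21004024  73.64371284] [ 0.54464077 -0.19395037  0.09923968]
```

View pics/s4.png

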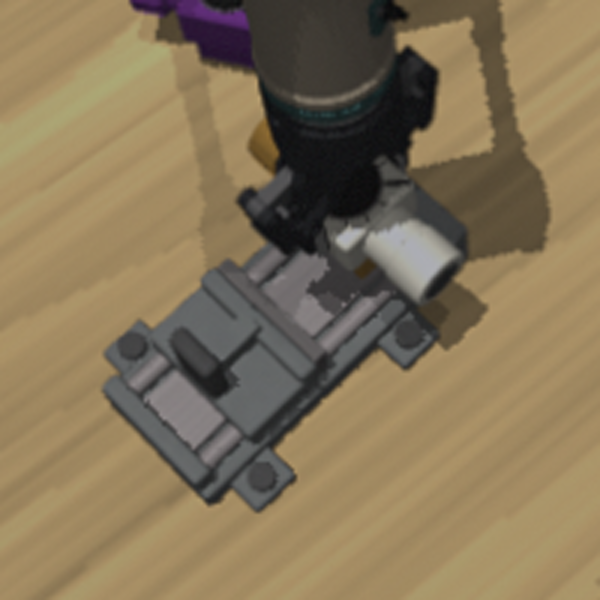

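Contact came 16 mm early, at about pad-top height, so I'm lifting off and checking with overlays.

```bash
python3 -m crank '{"translation":[[0,0,-25],[0,0,0],[0,0,0]],"roll":[0,0,0],"fingers":[0.4,0.4,0.4]}'
python3 - <<'E'
from h import *
s=manip.get_state();print(s['contact_force'],s['position'],s['ee_rot'])
im=get_image('scene');cv2.imwrite('pics/s5raw.png',im)
im0=cv2.imread('pics/scene0.png'); ci=camera_info('scene')
F=np.array([.5365,-.1705]);v=np.array([.994,.11]);u=np.array([-.11,.994])
def P(o,x,y,z): return [*(o+v*x+u*y),z]
x0,y0,k=190,250,4
def crop(m): return cv2.resize(m[y0:y0+130,x0:x0+100],None,fx=k,fy=k,interpolation=cv2.INTER_CUBIC)
def line(c,pts,col):
    q=((proj(ci,pts)-[x0,y0]+.5)*k).round().astype(np.int32); cv2.polylines(c,[q],True,col,1)
a,b=crop(im0),crop(im)
for c in (a,b):
    line(c,[P(F,-.045,0,.06),P(F,.045,0,.06),P(F,.045,0,.03),P(F,-.045,0,.03)],(0,0,255))
    line(c,[P(F,-.050,.035,.06),P(F,.05,.035,.06)],(0,255,255))
p=s['position'][:2]-v*.0038; z=s['position'][2]-.0425
for h,X,Y in((0,.027,.022),(.034,.027,.022),(.076,.03,.03)):
    line(b,[P(p,X,Y,z+h),P(p,-X,Y,z+h),P(p,-X,-Y,z+h),P(p,X,-Y,z+h)],(0,255,0))
cv2.imwrite('pics/s5.png',np.hstack([a,b]))
E
```

```text
clock: 6.2
position: [0.5432, -0.1922, 0.1092]
ee_rot: [-0.0, 0.998, 0.056, -0.001]
contact_force: [-0.4, 0.3, -6.7]
width: 0.059
gripper_force: 86.0
[-0.35439752  0.25956124 -6.66511504] [ 0.54320434 -0.1921585   0.10919199] [-3.28241542e-04  9.98444228e-01  5.57532302e-02 -7.69759633e-04]
```

View pics/s5.png

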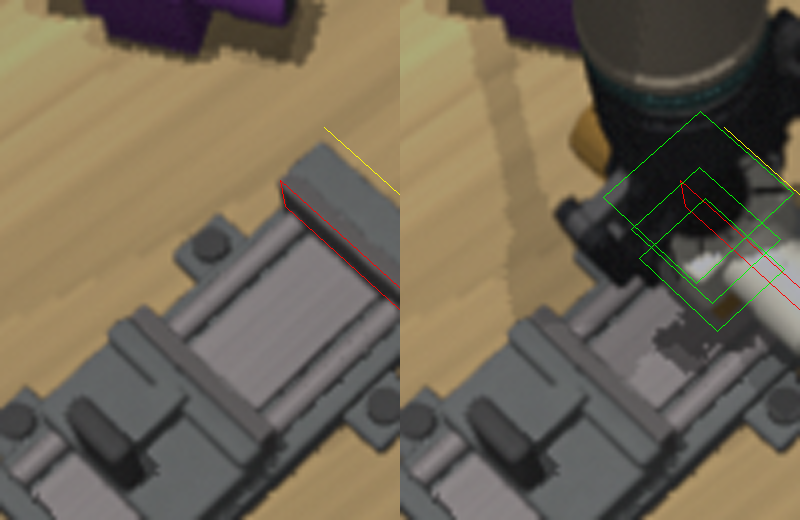

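The overlay shows the foot edge over the fixed pad: the shift row was not fully reached. I'll shift away from the pad and check for slip in the hand by registering against the earlier wrist view.

```bash
python3 -m crank '{"translation":[[0,5,0],[0,5,0],[0,0,0],[0,0,0]],"roll":[0,0,0,0],"fingers":[0.4,0.4,0.4,0.4]}'
python3 - <<'E'
from h import *
im=get_image('wrist');cv2.imwrite('pics/w5raw.png',im)
g0=cv2.cvtColor(cv2.imread('pics/w3.png'),6);g1=cv2.cvtColor(im,6)
m=np.zeros_like(g0);m[290:400,232:405]=255;m[130:270,265:378]=255
p=cv2.goodFeaturesToTrack(g0,60,.02,6,mask=m)
q,st,_=cv2.calcOpticalFlowPyrLK(g0,g1,p,None,winSize=(31,31))
ok=st.ravel()==1
for a,b in zip(p[ok,0],q[ok,0]): print(a.round(),(b-a).round(1))
print(cv2.estimateAffinePartial2D(p[ok],q[ok],ransacReprojThreshold=2)[0])
E
```

```text
clock: 6.65
position: [0.5452, -0.2032, 0.1094]
ee_rot: [-0.0, 0.998, 0.055, -0.001]
contact_force: [-0.5, 0.8, -6.4]
width: 0.0592
gripper_force: 86.0
[297. 292.] [0.  3.9]
[343. 292.] [0.4 3.7]
[250. 385.] [1.8 7.4]
[241. 384.] [-0.7  7.6]
[382. 314.] [1.2 1.5]
[238. 348.] [-1.1  6.8]
[248. 350.] [-0.1  7. ]
[372. 321.] [0.9 2.1]
[375. 299.] [1.2 0.7]
[381. 305.] [1.6 0.9]
[345. 260.] [-3.8 -0.7]
[350. 266.] [0.3 1.9]
[272. 318.] [-0.1  5.7]
[252. 379.] [1.4 7.4]
[342. 305.] [0.6 3.2]
[297. 305.] [0.2 4.4]
[264. 323.] [0.  5.9]
[336. 259.] [5.1 4.1]
[400. 394.] [ 2.  -0.4]
[303. 303.] [0.1 4.3]
[336. 303.] [0.5 3.4]
[316. 247.] [-11.7  -2.6]
[340. 214.] [-0.9  1.9]
[373. 246.] [ -0.6 -25.6]
[349. 136.] [2.6 2. ]
[245. 291.] [-10.6  -1.5]
[369. 294.] [1.8 1.8]
[283. 234.] [-5.6 -0.8]
[402. 312.] [ 1.4 -2. ]
[232. 302.] [-11.6  -2.6]
[316. 208.] [3.2 3. ]
[258. 352.] [0.1 6.9]
[265. 245.] [-3.8  3.4]
[365. 269.] [-0.3  1.8]
[317. 138.] [-6.4 -2.5]
[251. 399.] [2.8 7.2]
[329. 214.] [-3.   2.5]
[277. 211.] [-4.3  3. ]
[275. 343.] [0.6 5.4]
[332. 343.] [1.4 4.7]
[324. 327.] [1.  4.4]
[352. 395.] [4.9 1.7]
[379. 349.] [1.7 3.4]
[318. 196.] [-11.2   4.2]
[354. 321.] [1.9 3.5]
[240. 301.] [-1.2  5.8]
[298. 214.] [-8.8  2.4]
[350. 211.] [  1.8 -26.4]
[354. 363.] [4.1 4.6]
[353. 371.] [3.5 3.9]
[369. 348.] [2.3 4.5]
[269. 370.] [0.8 7.9]
[352. 380.] [2.7 1.4]
[300. 313.] [0.4 4.5]
[259. 318.] [-0.1  6. ]
[308. 361.] [0.8 7.4]
[348. 205.] [-1.4  1.9]
[383. 379.] [ 2.1 -7.4]
[282. 328.] [0.  5.6]
[288. 396.] [87.   5.4]
[[  1.02481582   0.03237219 -17.58150719]
 [ -0.03237219   1.02481582   6.40369984]]
```

```bash
python3 - <<'E'
from h import *
import json
from scipy.spatial.transform import Rotation as Ro
ci=json.load(open('w3.json'));cj=camera_info('wrist')
A=[(297,292,0,3.9),(343,292,.4,3.7),(250,385,1.8,7.4),(238,348,-1.1,6.8),(248,350,-.1,7),(382,314,1.2,1.5),(372,321,.9,2.1),(375,299,1.2,.7),(272,318,-.1,5.7),(342,305,.6,3.2),(297,305,.2,4.4),(264,323,0,5.9),(336,303,.5,3.4),(369,294,1.8,1.8),(258,352,.1,6.9),(240,301,-1.2,5.8)]
A=np.array(A)
zt=.1779-.0425+.076
X=np.array([onz(ci,a[:2],zt) for a in A])
R3,_=cv2.Rodrigues(np.array(ci['rvec'],float))
Xc=(R3@X.T).T+np.array(ci['tvec']).ravel()
ok,r,t,inl=cv2.solvePnPRansac(Xc,A[:,:2]+A[:,2:],np.array(ci['mtx']),np.array(ci['D']),reprojectionError=1.5)
print(len(inl)); R,_=cv2.Rodrigues(r)
# motion expressed in world axes
Rj,_=cv2.Rodrigues(np.array(cj['rvec'],float))
c=Xc.mean(0); print('shift world mm',(Rj.T@(R@c+t.ravel()-c))*1000)
print('rotvec world deg',np.degrees(Rj.T@r.ravel()))
E
```

```text
15
shift world mm [-0.29893086 -0.28137356  2.27008401]
rotvec world deg [1.85619378 0.35373431 1.07476548]
```

```bash
python3 -m crank '{"translation":[[0,0,12],[0,0,12],[0,0,6],[0,0,3],[0,0,0],[0,0,0]],"roll":[0,0,0,0,0,0],"fingers":[0.4,0.4,0.4,0.4,0.4,0.4]}'
```

```text
clock: 7.3
position: [0.5456, -0.2031, 0.0774]
ee_rot: [0.0, 0.998, 0.055, 0.0]
contact_force: [-0.1, -0.5, -5.7]
width: 0.0587
gripper_force: 85.9
```

```bash
python3 -m crank '{"translation":[[0,0,2],[0,0,2],[0,0,1.5],[0,0,1],[0,0,0],[0,0,0]],"roll":[0,0,0,0,0,0],"fingers":[0.4,0.4,0.4,0.4,0.4,0.4]}'
```

```text
clock: 7.9
position: [0.5454, -0.203, 0.0715]
ee_rot: [0.0, 0.998, 0.055, 0.0]
contact_force: [-2.0, 2.0, 1.4]
width: 0.0593
gripper_force: 86.3
```

```bash
python3 -m crank '{"translation":[[0,0,1],[0,0,0],[0,0,0],[0,0,0]],"roll":[0,0,0,0],"fingers":[0.4,0.4,0.4,0.4]}'
python3 -m crank '{"translation":[[0,0,0],[0,0,0],[0,0,0],[0,0,0],[0,0,-10],[0,0,-25],[0,0,-35],[0,0,-30]],"roll":[0,0,0,0,0,0,0,0],"fingers":[0.78,0.85,1,1,1,1,1,1]}'
```

```text
clock: 8.3
position: [0.5455, -0.203, 0.0714]
ee_rot: [0.0, 0.998, 0.055, 0.0]
contact_force: [-2.8, 2.2, 7.0]
width: 0.0588
gripper_force: 86.8
clock: 9.1
position: [0.5457, -0.2032, 0.1718]
ee_rot: [0.0, 0.998, 0.055, 0.0]
contact_force: [0.2, -0.5, 0.4]
width: 0.0855
gripper_force: 0.0
```

```bash
python3 -m crank '{"translation":[[-1,25,0],[-1,40,0],[-1,40,0],[-1,18,0],[0,0,0]],"roll":[0,0,0,0,0],"fingers":[1,1,1,1,0.5]}' 40
python3 - <<'E'
from h import *
import json
s=manip.get_state();print(s['position'],s['width'])
ci=camera_info('wrist'); im=get_image('wrist')
cv2.imwrite('pics/w6.png',im); json.dump({k:np.array(v).tolist() for k,v in ci.items()},open('w6.json','w'))
E
```

```text
clock: 9.6
position: [0.5551, -0.3282, 0.1699]
ee_rot: [0.0, 0.999, 0.054, 0.0]
contact_force: [0.9, 1.2, 0.9]
width: 0.0733
gripper_force: 0.0
[ 0.55505682 -0.3281512   0.16992146] 0.07326865096007404
```

View pics/w6.png

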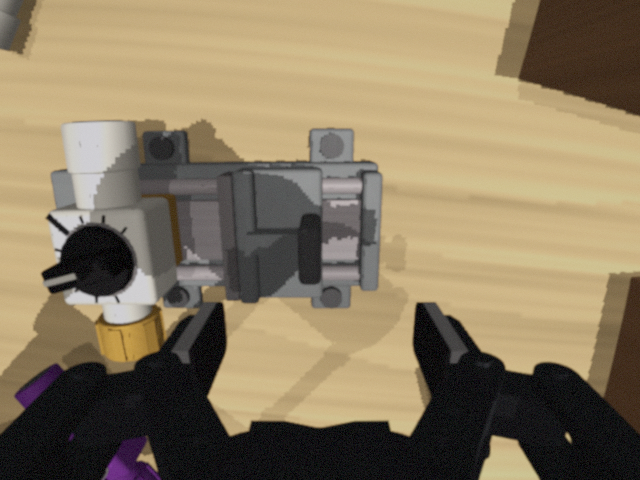

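The valve stands upright between the jaws, aligned with the vice. The lug top is at about (311,248), the dial at (97,258) and the pointer tip at (45,279).

```bash
python3 - <<'E'
from h import *
import json
ci=json.load(open('w6.json'))
print('lug',onz(ci,(311,248),.097))
c=onz(ci,(97,262),.113);print('dial',c)
c2=np.array([onz(ci,p,.106) for p in [(52,212),(166,199),(176,292),(66,304)]]);print(c2,c2.mean(0));e=c2[0]+c2[1]-c2[2]-c2[3];print(np.degrees(np.arctan2(e[1],e[0])))
# pointer: line px (76,273)->(45,284)
d=onz(ci,(45,284),.1315)-onz(ci,(76,277),.1315);print('ptr',np.degrees(np.arctan2(d[1],d[0])))
t=onz(ci,(44,280),.1315)[:2]-c[:2];print(np.degrees(np.arctan2(t[1],t[0])),np.linalg.norm(t))
E
```

```text
lug [ 0.55937818 -0.32415327  0.097     ]
dial [ 0.54315382 -0.20522755  0.113     ]
[[ 0.56750167 -0.17562937  0.106     ]
 [ 0.58145172 -0.24252079  0.106     ]
 [ 0.52681702 -0.24815905  0.106     ]
 [ 0.51047529 -0.17912182  0.106     ]] [ 0.54656142 -0.21135776  0.106     ]
4.674773372873224
ptr 108.8286943246529
106.6343502021687 0.020507246142712977
```

```bash
python3 -m crank '{"translation":[[0,0,30],[0,0,35],[0,0,20],[0,0,10],[0,0,0],[0,0,0],[0,0,0],[0,0,0]],"roll":[0,0,0,0,0,0,0,0],"fingers":[0.7,0.7,0.7,0.7,0.1,0.1,0.1,0.1]}' 40
```

```text
clock: 10.45
position: [0.5555, -0.322, 0.0767]
ee_rot: [-0.003, 0.998, 0.055, 0.001]
contact_force: [0.8, 8.8, 4.1]
width: 0.013
gripper_force: 40.9
```

```bash
python3 -m crank '{"translation":[[0,-4,0],[0,-5,0],[0,-5,0],[0,-5,0],[0,-5,0],[0,-4,0],[0,-2,0],[0,0,0]],"roll":[0,0,0,0,0,0,0,0],"fingers":[0.1,0.1,0.1,0.1,0.1,0.1,0.1,0.1]}'
python3 -m crank '{"translation":[[0,-2,0],[0,-2,0],[0,-2,0],[0,-2,0],[0,-1,0],[0,-1,0],[0,0,0]],"roll":[0,0,0,0,0,0,0],"fingers":[0.1,0.1,0.1,0.1,0.1,0.1,0.1]}'
```

```text
clock: 11.25
position: [0.5528, -0.2969, 0.0767]
ee_rot: [0.002, 0.998, 0.055, 0.002]
contact_force: [-0.0, -3.2, 6.5]
width: 0.0134
gripper_force: 41.3
clock: 11.95
position: [0.5517, -0.2873, 0.0767]
ee_rot: [0.002, 0.998, 0.055, 0.002]
contact_force: [-0.6, -3.5, 6.7]
width: 0.0135
gripper_force: 41.3
```

```bash
python3 -m crank '{"translation":[[0,-1.5,0],[0,-1.5,0],[0,-1.5,0],[0,-1.5,0],[0,-1,0],[0,0,0]],"roll":[0,0,0,0,0,0],"fingers":[0.1,0.1,0.1,0.1,0.1,0.1]}'
```

```text
clock: 12.55
position: [0.5511, -0.2819, 0.0767]
ee_rot: [0.003, 0.998, 0.055, 0.002]
contact_force: [-1.3, -5.4, 5.9]
width: 0.0132
gripper_force: 41.1
```

```bash
python3 -m crank '{"translation":[[0,-1,0],[0,-1,0],[0,-1,0],[0,0,0],[0,0,0]],"roll":[0,0,0,0,0],"fingers":[0.1,0.1,0.1,0.1,0.1]}'
```

```text
clock: 13.05
position: [0.5507, -0.279, 0.0767]
ee_rot: [0.003, 0.998, 0.055, 0.002]
contact_force: [0.5, -7.5, 5.6]
width: 0.0131
gripper_force: 41.1
```

```bash
python3 -m crank '{"translation":[[0,-1,0],[0,-1,0],[0,-1,0],[0,-1,0],[0,0,0]],"roll":[0,0,0,0,0],"fingers":[0.1,0.1,0.1,0.1,0.1]}'
```

```text
clock: 13.55
position: [0.5508, -0.2788, 0.0768]
ee_rot: [0.007, 0.998, 0.056, 0.002]
contact_force: [-1.3, -16.2, 2.0]
width: 0.013
gripper_force: 41.1
```

```bash
python3 -m crank '{"translation":[[0,-1,0],[0,-1,0],[0,0,0],[0,0,0]],"roll":[0,0,0,0],"fingers":[0.1,0.1,0.1,0.1]}'
```

```text
clock: 13.95
position: [0.5508, -0.2789, 0.0768]
ee_rot: [0.008, 0.998, 0.056, 0.002]
contact_force: [-0.9, -20.1, 1.2]
width: 0.0133
gripper_force: 41.4
```

```bash
python3 -m crank '{"translation":[[0,2,0],[0,1.5,0],[0,0,0],[0,0,0],[0,0,0],[0,0,-20],[0,0,-45],[0,0,-50]],"roll":[0,0,0,0,0,0,0,0],"fingers":[0.1,0.1,0.3,0.4,0.4,0.4,0.4,0.4]}'
```

```text
clock: 14.75
position: [0.5479, -0.2718, 0.189]
ee_rot: [-0.002, 0.998, 0.056, -0.002]
contact_force: [0.4, 0.7, 0.0]
width: 0.0341
gripper_force: 0.0
```

```bash
python3 -m crank '{"translation":[[0,-26,-10],[1,-32,-10],[1,-20,-5],[0,0,0],[0,0,0],[0,0,0],[0,0,0],[0,0,0]],"roll":[0,0,0,-0.14,-0.15,-0.15,-0.15,-0.15],"fingers":[0.5,0.5,0.5,0.5,0.5,0.5,0.5,0.5]}' 40
python3 -m crank '{"translation":[[0,0,0],[0,0,0],[0,0,0],[0,0,0],[0,0,0],[0,0,0],[0,0,0],[0,0,0]],"roll":[-0.15,-0.15,-0.15,-0.15,-0.15,-0.15,-0.14,0],"fingers":[0.5,0.5,0.5,0.5,0.5,0.5,0.5,0.5]}'
python3 - <<'E'
from h import *
import json
s=manip.get_state();print(s['position'],s['ee_rot'],s['qpos'])
ci=camera_info('wrist'); im=get_image('wrist')
print(proj(ci,[[.541,-.194,.113],[.541,-.194,.1315]]))
cv2.imwrite('pics/w7raw.png',im); json.dump({k:np.array(v).tolist() for k,v in ci.items()},open('w7.json','w'))
t=get_image('top');cv2.imwrite('pics/t7raw.png',t)
E
```

```text
clock: 15.55
position: [0.5422, -0.195, 0.2139]
ee_rot: [-0.001, 0.909, 0.416, -0.001]
contact_force: [-0.4, -0.0, 0.5]
width: 0.043
gripper_force: 0.0
clock: 16.35
position: [0.5422, -0.1951, 0.214]
ee_rot: [-0.001, 0.585, 0.811, -0.0]
contact_force: [-0.1, 1.2, -0.2]
width: 0.0429
gripper_force: 0.0
[ 0.54223005 -0.19511331  0.21399783] [-7.56033714e-04  5.85245485e-01  8.10855791e-01 -1.91433708e-04] [-4.66044741e-01  2.88677132e-01  1.53019239e+00 -1.42731244e-04
  1.32427677e+00 -7.86440145e-01]
[[320.01477184 240.00296403]
 [320.04338734 248.40509732]]
```

```bash
cat > ptr.py <<'E'
from h import *
import json,sys
def analyse(im,ci,c0):
    """c0: approx dial axis xy. Rectify dial-top plane and print pointer angle; body plane for long mark."""
    S=10000 # px per m -> 0.1mm
    def rect(z):
        n=801;g=(np.arange(n)-400)/S
        X,Y=np.meshgrid(g,-g); P=np.stack([X+c0[0],Y+c0[1],0*X+z],-1).reshape(-1,3)
        uv=proj(ci,P).astype(np.float32).reshape(n,n,2)
        return cv2.cvtColor(cv2.remap(im,uv[...,0],uv[...,1],cv2.INTER_LINEAR),6)
    return rect(.1315),rect(.106)
E
python3 - <<'E'
from ptr import *
ci=json.load(open('w7.json'));im=cv2.imread('pics/w7raw.png')
a,b=analyse(im,ci,(.542,-.195))
c=np.vstack([np.hstack([cv2.resize(a,(400,400)),cv2.resize(b,(400,400))])])
c=cv2.cvtColor(c,cv2.COLOR_GRAY2BGR)
d=cv2.resize(im,(266,200)); o=np.zeros((600,800,3),np.uint8);o[:400]=c;o[400:,:266]=d
t=cv2.imread('pics/t7raw.png');o[400:,300:660]=cv2.resize(t[170:270,360:540],(360,200))
cv2.imwrite('pics/v7.png',o)
E
```

```text
(no output)
```

View pics/v7.png

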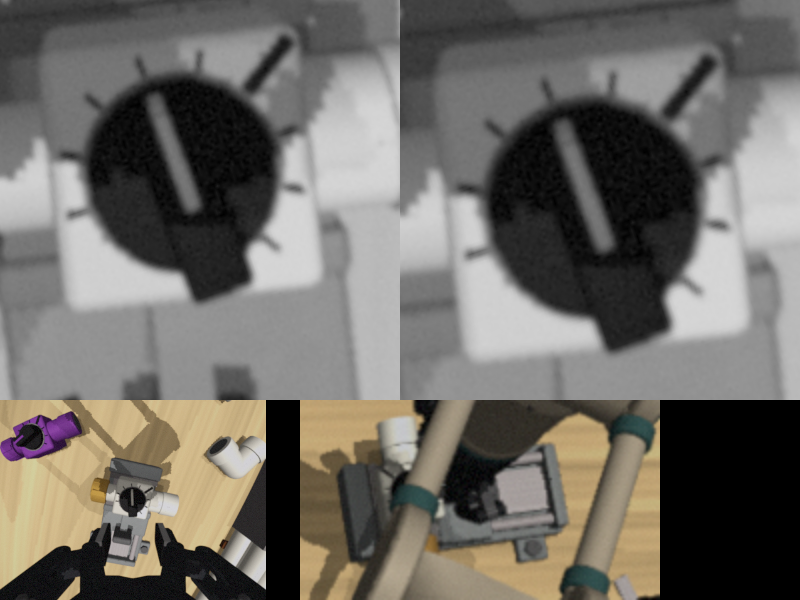

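The pointer is at about 109° in the world frame (line (153,95)–(193,212)), and the long mark is at the +x+y corner. The valve is clamped between both pads. I'll measure the angles numerically.

```bash
cat >> ptr.py <<'E'
def fit(m):
    n,l,st,ce=cv2.connectedComponentsWithStats(m.astype(np.uint8))
    k=1+np.argmax(st[1:,4]); y,x=np.nonzero(l==k); p=np.stack([x,-y],1).astype(np.float32)
    vx,vy,x0,y0=cv2.fitLine(p,cv2.DIST_L2,0,.01,.01).ravel()
    return np.degrees(np.arctan2(vy,vx))%180,(x0-400)/10,(y0+400)/10,st[k]
E
python3 - <<'E'
from ptr import *
ci=json.load(open('w7.json'));im=cv2.imread('pics/w7raw.png')
a,b=analyse(im,ci,(.542,-.195))
w=np.zeros_like(a);w[190:430,280:410]=1
print('ptr',fit((a>85)&(w>0)))
w=np.zeros_like(a);w[100:225,530:640]=1
print('mark',fit((b<90)&(w>0)))
w=np.zeros_like(a);w[200:700,60:720]=1
m=((a<75)&(w>0)).astype(np.uint8);m=cv2.morphologyEx(m,cv2.MORPH_CLOSE,np.ones((41,41)))
E
```

```text
ptr (np.float32(110.12537), np.float32(-5.082608), np.float32(8.709094), array([ 302,  196,   96,  225, 6399], dtype=int32))
mark (np.float32(51.19699), np.float32(18.418646), np.float32(23.242723), array([ 530,  108,  107,  117, 4494], dtype=int32))
```

```bash
python3 -m crank '{"translation":[[1,-1.5,20],[0,0,30],[0,0,28],[0,0,14],[0,0,5],[0,0,0]],"roll":[-0.03,0,0,0,0,0],"fingers":[0.5,0.5,0.5,0.5,0.5,0.5]}' 40
```

```text
clock: 17.05
position: [0.5405, -0.1951, 0.1172]
ee_rot: [-0.001, 0.574, 0.819, -0.0]
contact_force: [-0.2, -0.6, 0.9]
width: 0.0429
gripper_force: 0.0
```

```bash
python3 -m crank '{"translation":[[0,0,0],[0,0,0],[0,0,0],[0,0,0],[0,0,0],[0,0,0]],"roll":[0,0,0,0,0,0],"fingers":[0.1,0.1,0.1,0.1,0.1,0.1]}' 30
```

```text
clock: 17.65
position: [0.5416, -0.1957, 0.1191]
ee_rot: [0.001, 0.573, 0.819, 0.0]
contact_force: [-0.1, 0.3, 5.4]
width: 0.0129
gripper_force: 32.3
```

```bash
python3 -m crank '{"translation":[[0,0,-1.5],[0,0,0],[0,0,0],[0,0,0],[0,0,0],[0,0,0],[0,0,0],[0,0,0]],"roll":[0,0.08,0.12,0.12,0.12,0.12,0.12,0],"fingers":[0.1,0.1,0.1,0.1,0.1,0.1,0.1,0.1]}'
python3 -m crank '{"translation":[[0,0,0],[0,0,0],[0,0,0],[0,0,0],[0,0,0]],"roll":[0.12,0.12,0.08,0.026,0],"fingers":[0.1,0.1,0.1,0.1,0.1]}'
```

```text
clock: 18.45
position: [0.5412, -0.1957, 0.1191]
ee_rot: [0.001, 0.814, 0.581, 0.0]
contact_force: [2.4, -1.6, -1.6]
width: 0.0131
gripper_force: 31.5
clock: 18.95
position: [0.5412, -0.1956, 0.1192]
ee_rot: [0.0, 0.901, 0.434, 0.0]
contact_force: [2.5, -1.4, -2.1]
width: 0.0124
gripper_force: 31.4
```

```bash
python3 -m crank '{"translation":[[0,0,0],[0,0,0],[0,0,0],[0,0,-15],[0,0,-40],[0,0,-40],[0,0,0],[0,0,0]],"roll":[0,0,0,0,0,0,0,0],"fingers":[0.35,0.5,0.5,0.5,0.5,0.5,0.5,0.5]}'
python3 - <<'E'
from ptr import *
ci=camera_info('wrist');im=get_image('wrist');cv2.imwrite('pics/w8raw.png',im)
a,b=analyse(im,ci,(.541,-.1955))
cv2.imwrite('pics/w8a.png',a)
for th in(85,100,120):
    w=np.zeros_like(a);cv2.circle(w,(400,400),195,1,-1)
    print('ptr',fit((a>th)&(w>0)))
w=np.zeros_like(a);w[60:260,510:700]=1
for th in(60,80,90): print('mark',fit((b<th)&(w>0)))
E
```

```text
clock: 19.75
position: [0.541, -0.1954, 0.2154]
ee_rot: [0.001, 0.901, 0.433, 0.001]
contact_force: [0.1, 0.2, -0.6]
width: 0.0427
gripper_force: 0.0
ptr (np.float32(95.393166), np.float32(-16.14012), np.float32(-0.8321869), array([ 205,  260,  124,  322, 9793], dtype=int32))
ptr (np.float32(91.875015), np.float32(-16.462452), np.float32(-0.35578004), array([ 205,  269,   68,  252, 8813], dtype=int32))
ptr (np.float32(92.48966), np.float32(-16.622139), np.float32(-0.49389952), array([ 205,  276,   66,  239, 7837], dtype=int32))
mark (np.float32(51.320786), np.float32(19.03476), np.float32(22.934694), array([ 540,  110,  102,  122, 3061], dtype=int32))
mark (np.float32(50.45498), np.float32(17.752888), np.float32(21.454407), array([ 510,  106,  135,  154, 5139], dtype=int32))
mark (np.float32(50.52755), np.float32(17.738129), np.float32(21.444345), array([ 510,  104,  137,  156, 5854], dtype=int32))
```

```bash
python3 - <<'E'
from ptr import *
a=cv2.imread('pics/w8a.png',0)
w=np.zeros_like(a);cv2.circle(w,(420,380),140,1,-1)
for th in(70,85,100):
    m=((a>th)&(w>0)).astype(np.uint8)
    n,l,st,ce=cv2.connectedComponentsWithStats(m)
    for k in range(1,n):
        if st[k,4]>300: print(th,st[k],fit(l==k)[:3])
print(cv2.resize(a[200:600,200:600],(40,40),interpolation=cv2.INTER_AREA)[::2]//26)
E
```

```text
70 [ 387  262  137  160 6568] (np.float32(50.875546), np.float32(5.450015), np.float32(5.8604155))
85 [ 390  263  133  155 5625] (np.float32(50.803303), np.float32(5.598401), np.float32(6.036105))
100 [ 393  264  129  150 4469] (np.float32(50.511345), np.float32(5.8725677), np.float32(6.381137))
[[4 4 4 4 3 2 2 3 4 4 3 2 1 1 0 0 0 0 0 0 0 0 0 0 0 0 0 0 0 0 0 0 0 0 1 1
  2 3 4 5]
 [4 4 4 4 4 4 3 2 2 2 1 1 0 0 0 0 0 0 0 0 0 0 0 0 0 0 0 0 0 0 0 1 2 3 2 1
  0 1 2 4]
 [4 4 4 4 4 4 4 3 1 0 0 0 0 0 0 0 0 0 0 0 0 0 0 0 0 0 0 0 0 0 2 4 4 4 3 1
  0 0 0 2]
 [6 6 6 5 4 4 3 1 0 0 0 0 0 0 0 0 0 0 0 0 0 0 0 0 0 0 0 0 1 3 5 5 5 3 1 0
  0 0 0 0]
 [7 8 7 7 6 4 2 1 0 0 0 0 0 0 0 0 0 0 0 0 0 0 0 0 0 0 0 2 4 5 5 5 3 1 0 0
  0 0 0 0]
 [6 7 7 7 6 3 1 0 0 0 0 0 0 0 0 0 0 0 0 0 0 0 0 0 0 1 3 4 5 5 3 1 1 0 0 0
  0 0 0 0]
 [6 5 5 4 4 2 1 0 0 0 0 0 0 0 0 0 0 0 0 0 0 0 0 1 2 4 4 4 4 2 1 0 0 0 0 0
  0 0 0 0]
 [7 8 7 6 4 2 1 1 1 1 0 0 0 0 0 0 0 0 0 0 0 0 1 3 4 4 3 2 1 0 0 0 0 0 0 0
  0 1 0 0]
 [7 7 7 6 4 2 1 1 1 1 1 1 0 0 0 0 0 0 0 0 1 2 4 4 4 3 1 0 0 0 0 0 0 0 0 0
  0 0 0 0]
 [7 7 8 7 5 2 1 1 1 1 1 1 1 0 0 0 0 0 
[... 197 characters left out ...]
 1 1 1 0
  0 0 0 0]
 [6 5 5 6 6 6 4 2 0 0 0 0 0 0 0 0 0 0 0 0 1 1 0 0 0 0 1 1 1 1 1 1 1 1 1 1
  1 1 1 1]
 [6 7 7 8 8 7 6 3 1 1 1 1 1 1 1 1 1 1 1 1 1 1 1 1 1 1 1 1 1 1 1 1 1 1 1 1
  1 1 1 3]
 [6 7 7 7 7 5 2 1 1 1 1 1 1 1 1 1 1 1 1 1 1 1 1 1 1 1 1 1 1 1 1 1 1 1 1 1
  1 2 4 5]
 [6 7 7 7 4 1 1 1 1 1 1 1 1 1 1 1 1 1 1 1 0 1 1 1 1 1 1 1 1 1 1 1 1 1 2 3
  4 5 7 7]
 [5 7 7 7 5 3 1 1 1 1 1 1 1 1 1 1 1 1 0 0 1 1 1 1 1 1 1 1 1 1 1 2 2 3 5 6
  7 8 8 8]
 [5 6 7 7 7 7 5 3 2 1 1 1 1 1 1 1 1 3 4 4 3 3 2 2 2 2 2 3 4 5 5 6 7 7 8 8
  8 8 8 8]
 [5 6 7 7 8 8 7 7 6 5 3 1 1 1 1 3 5 7 7 7 7 7 7 7 7 7 7 7 7 8 8 8 8 8 8 8
  8 8 8 8]
 [5 6 7 7 8 8 7 8 8 7 7 6 5 4 5 7 7 8 8 8 8 8 8 8 8 8 7 7 7 7 7 7 7 7 7 7
  7 7 7 7]]
```

The pointer is at 50.8° and the mark at about 51°. The valve has not moved and the gripper is clear.

```bash
python3 -c "
from rig import manip
print(manip.sign_off())"
```

```text
the job is handed in; nothing more can be done
None
```

I handed the job in at about 20 s: the valve is clamped upright between both vice pads, with its pointer at the long mark (measured 50.8° against about 51°), and I moved nothing else; the first lowering caught the fixed pad (74 N at the wrist), so I lifted it off, moved it over and lowered it again.

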